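# Sound a blind bore and fit the matching post

## Robot

A 6-joint arm with a two-finger parallel gripper is mounted at the origin on the work surface. World frame = base frame: x ahead of the robot, y to its left, z up, the work surface at z = 0. Lengths are in m, angles in degrees, forces in N, time in s.
With the tool pointing down it reaches from about 0.3 to 0.75 m from the base axis. Payload 8.5 kg.
Tool frame: the origin (TCP) lies at the very end of the fingers, on their centre line; the grasp point (between the pads) lies 19 mm behind it (env.hold_point_z is the distance from the TCP to the grasp point, in m); z points along the fingers, y is the line along which they close (so a half turn about z gives the same grasp; the last joint's range is limited). The gripper opens to 85 mm and grips with 20 to 120 N. Pads are 22 mm wide; open, the fingers measure 114 mm over their backs; the gripper's body (76 mm by 85 mm) begins 54 mm behind the grasp point. The pads swing forward as they close: fully open they stand 13 mm farther back than shut.
Start: joints at [56.075, 21.807, 74.336, -0, 83.858, -12.336], TCP at [0.202, 0.511, 0.231] pointing down, gripper open.
Joint ranges: [-178.18, 178.18], [-50.72, 133.34], [12.68, 142.11], [-81.47, 261.47], [9.98, 163.14], [-165.26, 165.26]. Speed limits (degrees/s): [136.94, 136.94, 180, 180, 180, 180].

## Interface

Orientations are given as a 3x3 rotation matrix whose columns are the frame's x, y, z axes.
In Python, from rig import env, optics gives the robot as it stands.
- The arm moves only by the shell command python3 -m jog 'ROWS' [OPENING] [FORCE]. ROWS is JSON, a list of rows, each an object with "linear": the shift along the tool's x, y, z in units of 40 mm (1.0 is 40 mm), a list of three; "roll": the turn about the tool's z in units of 5 degrees (1.0 is 5 degrees). A call has 1 to 12 rows; each row shifts and turns the commanded pose from where the row before left it, along the tool's axes as they then stand; what a row does not reach is not made up. A row lasts 1/12 s, in which the tool goes at most 41.7 mm and 7.16 degrees, less where a joint would pass 70% of its speed; a pose out of reach is approached as far as the arm can. A call is refused whole if a number of a shift passes 1 or a number of a turn 1, either way. A call with a gripper value outside its range is refused whole. OPENING is the opening, from -1 (shut) to 1 (fully open), set as the call begins (- or left out, the last holds). The fingers move at their own pace and stop on an object; FORCE is the grip in N (left out, the last holds). Time passes only in rows, so rows that do not move let the fingers close. It gives the time, the measured TCP pose, the force, the opening and the grip force at its end, in the units of the state.
- env.observe(): the state, without advancing time (a new reading comes with each control period).
- optics.get_image(name): name is "scene" or "top"; returns the picture (400x640x3 uint8, red, green, blue); there is no depth.
- optics.calibration(name): a dict with "fov_y" (degrees; the focal length in pixels is half the picture's height over the tangent of half this angle, whatever the lens; pixels are square), "cx", "cy" (the principal point, pixels), "D" ([k1, k2, p1, p2, k3] as OpenCV has them; the pictures are not rectified), "T" (4x4, takes a point from camera to world coordinates). Camera axes: x right, y down, z forward; pixel columns grow to the right and rows downward; lengths in m; the calibration is good to about 2 mm. A picture is of the moment at which its call begins. calibration takes no time and is no camera call.
- env.close_job(): hands the job in; it is judged then, once.
The state is a dict: "time_s": time; "q": joint angles; "qvel": joint speeds; "joint_efforts": joint torques, N m; "position": TCP position; "tool_rot": TCP orientation; "ft_force": force on the tool from outside, world axes, zero at the start; "wrist_torque": the same for the moment, N m; "grip_width": finger opening in m; "gripper_force": force on a finger pad.
Only numpy, scipy, OpenCV 4.12 (cv2) and the standard library are available. Lean on these libraries where they do the work, as an engineer would, in place of code of your own. Each camera call takes 0.05 s, during which the arm holds its last target. There are 200 camera calls.

## Task

Find out how deep the blind bore in the bolted-down aluminium block is by lowering the orange-handled depth rod into it until its tip presses lightly on the bottom for a moment, then put the rod back in its stand. Then take from the blue rack the one post whose shank fills that depth, put it into the bore, press its collar firmly down onto the block and let go. Do not try a wrong post in the bore, leave the other posts in the rack, knock nothing over, and never push rod or post with more than 40 N.

Things in the scene. Friction and masses are not known exactly. Their poses are not given: they have to be found in the camera images.
- block: Fixed aluminium block 110 (x) x 80 (y) x 64 high on a dark steel base plate 170 x 100 x 10. Origin: centre of its underside, z up. A vertical round blind bore of 20 mm diameter (2 mm chamfer) goes down in the middle of its top face: 26, 38 or 50 mm deep (to 1 mm), varying from run to run, with a rigid floor.
- mouth (a point): Centre of the bore's mouth, level with the block's top, 64 mm above the bench; axes as the block. A thin black slit dust seal 5 mm below the mouth hides the bottom from sight and from depth cameras; rod and posts pass through it without resistance.
- rod: Loose depth rod, about 0.12 kg: steel rod 10 mm diameter, 80 long, chamfered tip; above it a flange 30 diameter x 4, then an orange square handle 22 x 22 x 45, from 84 to 129 mm above the tip. Origin: centre of the tip; z up to the handle, x and y normal to its faces. Black rings 26, 38, 50 mm from the tip. It starts upright in the stand, hung by its flange, tip 8 mm above the bench.
- stand_mouth (a point): Mouth centre of the 13 mm hole (2 mm chamfer, 84 deep) in the top of the grey stand, a fixed block 70 x 70 x 88 high; 88 mm above the bench. The rod is put back when its flange lies on the stand's top with the rod in this hole.
- rack: Fixed blue rack, 60 (x) x 200 (y): a 12 mm thick plate, its top 66 mm above the bench, on two end legs. Three through holes of 22 mm diameter in a row along its y axis, 60 mm apart, one in the middle. Origin: centre of its underside. Each hole holds one post, collar on the plate; which post is where varies.
- post_short: Post, yellow knob, shank 24 mm: fits the 26 mm bore. The posts are loose, about 0.12 kg, alike but for colour and shank: steel shank 18 diameter, chamfered foot; collar 34 diameter x 6; round knob 25 diameter x 32 on the collar. Origin: centre of the collar's underside, z up to the knob, shank below. Home: collar flat on the block's top, origin at the bore's mouth.
- post_mid: Post with green knob, shank 36 mm long: fits the 38 mm deep bore. Otherwise as post_short.
- post_long: Post with red knob, shank 48 mm long: fits the 50 mm deep bore. Otherwise as post_short.
- bin: Bystander: loose red open parts bin 150 x 100 x 70 mm, origin under its centre.
- screwdriver: Bystander: loose screwdriver 200 mm long lying on the bench.
- oilcan: Bystander: loose white bottle 56 mm diameter, 120 mm high, blue cap, standing; origin under its centre.
Things that resemble listed ones, but are neither listed nor needed, are in the scene too. What is shaped like the rod but yellow is not meant. What is shaped like the post_long but purple is not meant.

How it is judged (in metres and radians):
On the way, in this order (a step that is already met when the one before it is completed fails the run):
1. the held rod's tip presses on the bottom of the bore with at least 1.5 N for 0.2 s, all posts still in the rack ((contact force between rod and floor_a_c0 above 1.5 N or contact force between rod and floor_b_c0 above 1.5 N or contact force between rod and floor_c_c0 above 1.5 N) and horizontal distance between rod and mouth below 0.009 m and contact force between rod and the fingers above 1 N and distance of each of post_short, post_mid, post_long from where it was at the start of the episode below 0.012 m and angle between each of post_short, post_mid, post_long's own z axis and vertical below 0.1 rad), for 0.2 s.
2. the rod is back in its stand, flange on the stand's top, and let go (horizontal distance between rod and stand_mouth below 0.006 m and z of rod in the frame of stand_mouth below -0.076 m and angle between rod's own z axis and vertical below 0.1 rad and contact force between rod and the fingers below 0.1 N), for 0.2 s.
3. the matching post is in the bore and pressed onto the block with at least 4 N for 0.2 s (((horizontal distance between floor_a_c0 and mouth below 0.006 m and horizontal distance between post_short and mouth below 0.003 m and z of post_short in the frame of mouth between -0.002 and 0.002 m and angle between post_short's own z axis and vertical below 0.06 rad and contact force between post_short and block above 4 N) or (horizontal distance between floor_b_c0 and mouth below 0.006 m and horizontal distance between post_mid and mouth below 0.003 m and z of post_mid in the frame of mouth between -0.002 and 0.002 m and angle between post_mid's own z axis and vertical below 0.06 rad and contact force between post_mid and block above 4 N) or (horizontal distance between floor_c_c0 and mouth below 0.006 m and horizontal distance between post_long and mouth below 0.003 m and z of post_long in the frame of mouth between -0.002 and 0.002 m and angle between post_long's own z axis and vertical below 0.06 rad and contact force between post_long and block above 4 N))), for 0.2 s.
At the end, for the whole second after the job is handed in: The matching post is in the bore: within 3 mm of its centre, collar within 2 mm of the block's top, upright within 0.06 rad, at rest; the other posts within 12 mm of their places in the rack; the rod in its stand within 6 mm, flange within 4 mm of the stand's top, upright within 0.1 rad (horizontal distance between rod and stand_mouth below 0.006 m and z of rod in the frame of stand_mouth below -0.076 m and angle between rod's own z axis and vertical below 0.1 rad and ((horizontal distance between floor_a_c0 and mouth below 0.006 m and horizontal distance between post_short and mouth below 0.003 m and z of post_short in the frame of mouth between -0.002 and 0.002 m and angle between post_short's own z axis and vertical below 0.06 rad and linear speed of post_short below 0.02 m/s and distance of each of post_mid, post_long from where it was at the start of the episode below 0.012 m and angle between each of post_mid, post_long's own z axis and vertical below 0.1 rad) or (horizontal distance between floor_b_c0 and mouth below 0.006 m and horizontal distance between post_mid and mouth below 0.003 m and z of post_mid in the frame of mouth between -0.002 and 0.002 m and angle between post_mid's own z axis and vertical below 0.06 rad and linear speed of post_mid below 0.02 m/s and distance of each of post_short, post_long from where it was at the start of the episode below 0.012 m and angle between each of post_short, post_long's own z axis and vertical below 0.1 rad) or (horizontal distance between floor_c_c0 and mouth below 0.006 m and horizontal distance between post_long and mouth below 0.003 m and z of post_long in the frame of mouth between -0.002 and 0.002 m and angle between post_long's own z axis and vertical below 0.06 rad and linear speed of post_long below 0.02 m/s and distance of each of post_short, post_mid from where it was at the start of the episode below 0.012 m and angle between each of post_short, post_mid's own z axis and vertical below 0.1 rad))); the robot touches nothing.
It fails at once if a post that does not match the bore's depth is put more than 4 mm into the bore ((horizontal distance between each of floor_a_c0, post_mid and mouth below 0.006 m and z of post_mid in the frame of mouth below 0.032 m) or (horizontal distance between each of floor_a_c0, post_long and mouth below 0.006 m and z of post_long in the frame of mouth below 0.044 m) or (horizontal distance between each of floor_b_c0, post_short and mouth below 0.006 m and z of post_short in the frame of mouth below 0.02 m) or (horizontal distance between each of floor_b_c0, post_long and mouth below 0.006 m and z of post_long in the frame of mouth below 0.044 m) or (horizontal distance between each of floor_c_c0, post_short and mouth below 0.006 m and z of post_short in the frame of mouth below 0.02 m) or (horizontal distance between each of floor_c_c0, post_mid and mouth below 0.006 m and z of post_mid in the frame of mouth below 0.032 m)).
It fails at once if the rod or a post is pushed against the block or the bottom of its bore with more than 40 N (contact force between any of rod, post_short, post_mid, post_long and block above 40 N or contact force between any of rod, post_short, post_mid, post_long and floor_a_c0 above 40 N or contact force between any of rod, post_short, post_mid, post_long and floor_b_c0 above 40 N or contact force between any of rod, post_short, post_mid, post_long and floor_c_c0 above 40 N).
It fails at once if the bin, the screwdriver or the bottle is moved more than 30 mm or the bottle is tipped (distance of any of bin, screwdriver, oilcan from where it was at the start of the episode above 0.03 m or angle between oilcan's own z axis and vertical above 0.3 rad).
It also fails if it takes over 72 s, if anything falls off the work surface, if the arm or the gripper's body presses on something with over 40 N, if the wrist force passes 120 N, or if a joint passes its speed limit or range.

## Working session

There is one attempt and no reset: what is moved stays moved. The work goes in short steps, Python scripts to look and compute and a shell command to move; the robot and the scene stay as the last step left them, time stands still between calls to the robot, and variables do not carry over. Pictures are saved under pics/ and viewed, at most 10 in all, crops included, and the job is handed in when it is done.

```bash
ls; mkdir -p pics; python3 - <<'E'
from rig import env, optics
import cv2
for n in("scene","top"):
    cv2.imwrite(f"pics/{n}0.png",optics.get_image(n)[:,:,::-1])
    c=optics.calibration(n); print(n,c)
s=env.observe(); print(s, env.hold_point_z)
E
```

```text
pics
scene {'fov_y': 52.98459278148877, 'cx': 320.1775479250398, 'cy': 198.0515632677842, 'D': array([-0.02365855,  0.        ,  0.        ,  0.        ,  0.        ]), 'T': array([[-0.61007664,  0.42281734, -0.6700985 ,  1.33152186],
       [ 0.7920388 ,  0.34884004, -0.50098419,  0.58683366],
       [ 0.02193238, -0.83638276, -0.5477069 ,  0.69234119],
       [ 0.        ,  0.        ,  0.        ,  1.        ]])}
top {'fov_y': 57.42348088778294, 'cx': 315.7156960289366, 'cy': 206.83551581444843, 'D': array([0.00786241, 0.        , 0.        , 0.        , 0.        ]), 'T': array([[ 3.67732492e-04, -9.94741753e-01,  1.02414401e-01,
         4.92865272e-01],
       [-9.99987899e-01,  1.36627684e-04,  4.91764144e-03,
         2.59741131e-02],
       [-4.90577591e-03, -1.02414970e-01, -9.94729665e-01,
         9.16568121e-01],
       [ 0.00000000e+00,  0.00000000e+00,  0.00000000e+00,
         1.00000000e+00]])}
{'time_s': 0.1, 'q': array([ 5.60736279e+01,  2.18380663e+01,  7.43792587e+01, -8.67387269e-05,
        8.38594136e+01, -1.23339655e+01]), 'qvel': array([ 0.10220835, -0.19738187, -0.08935841,  0.02058047, -0.02207971,
       -0.09790578]), 'joint_efforts': array([ 2.28134493e-03, -4.49220979e+01, -2.31654185e+01, -2.66312572e-04,
        3.69863701e-03,  2.94415099e-05]), 'position': array([0.20223496, 0.51118318, 0.23077153]), 'tool_rot': array([[-9.29825219e-01,  3.68000687e-01, -7.46273382e-04],
       [ 3.68001334e-01,  9.29824597e-01, -1.11216537e-03],
       [ 2.84625728e-04, -1.30874900e-03, -9.99999103e-01]]), 'ft_force': array([-0.41699264,  0.2533511 , -0.73205687]), 'wrist_torque': array([-0.0035594 , -0.02586569, -0.05406194]), 'gripper_force': 0.0, 'grip_width': 0.08504406094063413} 0.0187
```

View pics/top0.png

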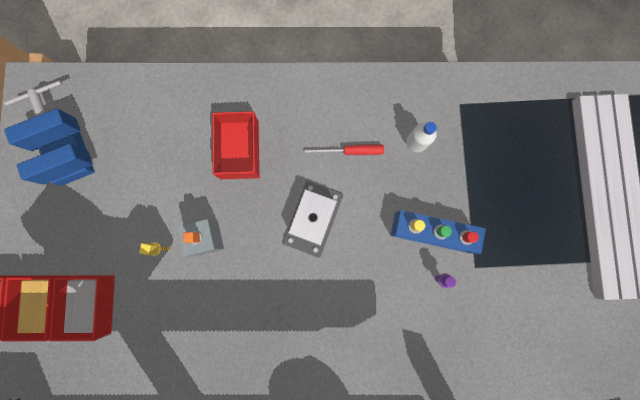

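View pics/scene0.png

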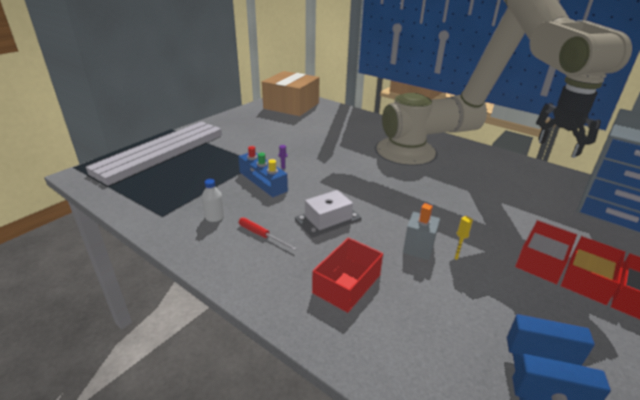

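```bash
python3 - <<'E'
import cv2,numpy as np
R=[("top",200,236),("top",313,217),("top",443,231),("scene",423,222),("scene",329,206),("scene",266,168)]
t=[]
for n,u,v in R:
    im=cv2.imread(f"pics/{n}0.png")
    w,h=(32,36) if not(n=="top" and u==443) else (32,36)
    c=im[v-h:v+h,u-w:u+w]; c=cv2.resize(c,None,fx=4,fy=4,interpolation=cv2.INTER_CUBIC)
    for k in range(0,64):
        x=u-w+k
        if x%10==0:
            cv2.line(c,(k*4+2,0),(k*4+2,8),(0,255,255),1); cv2.putText(c,str(x),(k*4-8,18),0,.33,(0,255,255),1)
    for k in range(0,72):
        y=v-h+k
        if y%10==0:
            cv2.line(c,(0,k*4+2),(8,k*4+2),(0,255,255),1); cv2.putText(c,str(y),(10,k*4+5),0,.33,(0,255,255),1)
    t.append(cv2.copyMakeBorder(c,1,1,1,1,0))
cv2.imwrite("pics/c1.png",np.vstack([np.hstack(t[:3]),np.hstack(t[3:])]))
E
```

```text
(no output)
```

View pics/c1.png

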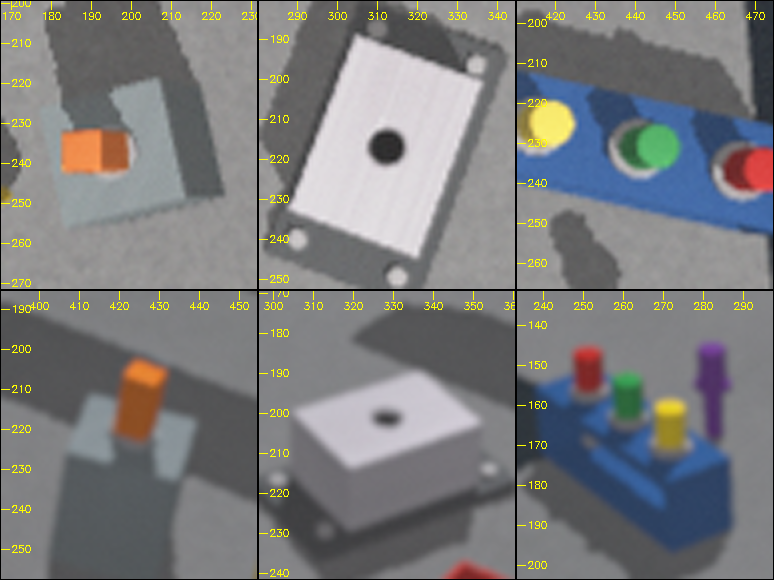

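```bash
cat > h.py <<'E'
import cv2,numpy as np
from rig import env,optics
def K(c):
    f=200/np.tan(np.radians(c["fov_y"]/2)); return np.array([[f,0,c["cx"]],[0,f,c["cy"]],[0,0,1]])
def onplane(n,uv,z):
    c=optics.calibration(n); T=np.array(c["T"])
    p=cv2.undistortPoints(np.array(uv,float).reshape(-1,1,2),K(c),np.array(c["D"])).reshape(-1,2)
    d=np.c_[p,np.ones(len(p))]@T[:3,:3].T
    return T[:3,3]+d*((z-T[2,3])/d[:,2])[:,None]
def proj(n,P):
    c=optics.calibration(n); M=np.linalg.inv(np.array(c["T"]))
    return cv2.projectPoints(np.array(P,float).reshape(-1,3),cv2.Rodrigues(M[:3,:3])[0],M[:3,3],K(c),np.array(c["D"]))[0].reshape(-1,2)
E
python3 - <<'E'
from h import *
np.set_printoptions(precision=4,suppress=True)
ang=lambda P:[round(float(np.degrees(np.arctan2(*(P[(i+1)%len(P)]-P[i])[[1,0]]))),1) for i in range(len(P))]
def show(t,P): print(t,P[:,:2].round(4).tolist(),'mean',P.mean(0)[:2].round(4),ang(P))
show('stand',onplane("top",[(206.5,219),(213.5,248.5),(184,255.5),(178,227)],.088))
show('handle',onplane("top",[(183,232),(192.3,231.3),(193,242),(183.5,242.5)],.137))
show('block',onplane("top",[(304,189.5),(336,200.5),(320,244.5),(288.5,232.5)],.064))
show('mouth t',onplane("top",[(312.3,217)],.064)); show('mouth s',onplane("scene",[(329,201.6)],.064))
show('knobs t',onplane("top",[(418.8,225.5),(446,231.2),(473,236.5)],.104))
show('knobs s',onplane("scene",[(272.1,161),(261.9,154.2),(251.7,147.6)],.104))
show('handle s',onplane("scene",[(427.1,206.4)],.137))
E
```

```text
stand [[0.5504, 0.2786], [0.4837, 0.2607], [0.4681, 0.3266], [0.5322, 0.3427]] mean [0.5086 0.3021] [-165.0, 103.3, 14.0, -74.2]
handle [[0.5192, 0.3129], [0.5207, 0.2931], [0.498, 0.2908], [0.4969, 0.3109]] mean [0.5087 0.3019] [-85.7, -174.2, 93.0, 4.9]
block [[0.6218, 0.0578], [0.5956, -0.0175], [0.4927, 0.0202], [0.5205, 0.0936]] mean [0.5576 0.0385] [-109.1, 159.9, 69.3, -19.5]
mouth t [[0.5567, 0.0382]] mean [0.5567 0.0382] [0.0]
mouth s [[0.5614, 0.0425]] mean [0.5614 0.0425] [0.0]
knobs t [[0.5348, -0.199], [0.5222, -0.2587], [0.5106, -0.3177]] mean [ 0.5225 -0.2585] [-101.9, -101.2, 78.5]
knobs s [[0.5405, -0.1944], [0.5277, -0.251], [0.5152, -0.3101]] mean [ 0.5278 -0.2518] [-102.7, -102.0, 77.6]
handle s [[0.5132, 0.3065]] mean [0.5132 0.3065] [0.0]
```

```bash
cat >> h.py <<'E'
def to(p,tag=""):
    s=env.observe(); R=s["tool_rot"]; d=R.T@(np.array(p)-s["position"])
    print(tag,"units",(d/.04).round(3),"rows",int(np.ceil(np.linalg.norm(d)/.04)),"yhead",np.degrees(np.arctan2(R[1,1],R[0,1])).round(2),"pos",s["position"].round(4),"ft",s["ft_force"].round(1),"w",round(s["grip_width"],4),"gf",round(s["gripper_force"],1),"t",round(s["time_s"],2))
E
python3 -m jog '[{"roll":-1,"linear":[0,0,0]},{"roll":-1,"linear":[0,0,0]},{"roll":-1,"linear":[0,0,0]},{"roll":-1,"linear":[0,0,0]},{"roll":-1,"linear":[0,0,0]},{"roll":-0.2,"linear":[0,0,0]}]' 0.3 30
python3 -c "
from h import *
to([.511,.3035,.2])"
```

```text
time_s: 0.6
position: [0.2023, 0.5113, 0.231]
tool_rot: [[-0.997, -0.08, -0.0], [-0.08, 0.997, -0.001], [0.001, -0.001, -1.0]]
ft_force: [-0.1, 0.0, -0.6]
grip_width: 0.0555
gripper_force: 0.0
 units [-7.277 -5.797  0.775] rows 10 yhead 94.61 pos [0.2023 0.5113 0.231 ] ft [-0.1  0.  -0.6] w 0.0555 gf 0.0 t 0.6
```

```bash
python3 -m jog '[{"linear":[-0.73,-0.58,0.07]},{"linear":[-0.73,-0.58,0.07]},{"linear":[-0.73,-0.58,0.07]},{"linear":[-0.73,-0.58,0.07]},{"linear":[-0.73,-0.58,0.07]},{"linear":[-0.73,-0.58,0.07]},{"linear":[-0.73,-0.58,0.07]},{"linear":[-0.73,-0.58,0.07]},{"linear":[-0.73,-0.58,0.07]},{"linear":[-0.7,-0.58,0.07]},{"linear":[0,0,0]},{"linear":[0,0,0]}]'
python3 -c "
from h import *
to([.511,.3035,.1])
cv2.imwrite('pics/s1.png',cv2.resize(optics.get_image('scene')[140:280,340:520,::-1],None,fx=4,fy=4))"
```

```text
units [-7.278 -5.796  3.275] rows 10 yhead 94.61 pos [0.2023 0.5113 0.231 ] ft [-0.1  0.  -0.6] w 0.0555 gf 0.0 t 0.6invalid input
```

View pics/s1.png

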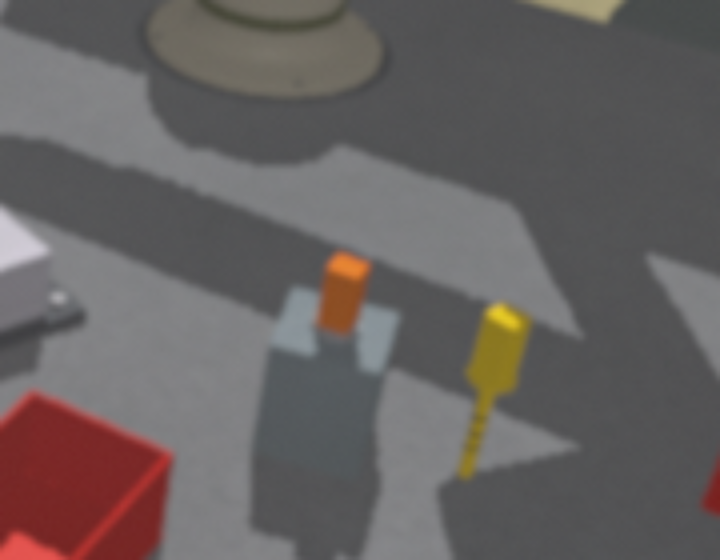

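The arm hasn't moved: the picture shows only the rod in its stand, at about (427,206), because the call was refused. Each row probably needs "roll".

```bash
python3 -m jog '[{"linear":[-0.73,-0.58,0.07],"roll":0},{"linear":[-0.73,-0.58,0.07],"roll":0},{"linear":[-0.73,-0.58,0.07],"roll":0},{"linear":[-0.73,-0.58,0.07],"roll":0},{"linear":[-0.73,-0.58,0.07],"roll":0},{"linear":[-0.73,-0.58,0.07],"roll":0},{"linear":[-0.73,-0.58,0.07],"roll":0},{"linear":[-0.73,-0.58,0.07],"roll":0},{"linear":[-0.73,-0.58,0.07],"roll":0},{"linear":[-0.7,-0.58,0.07],"roll":0},{"linear":[0,0,0],"roll":0},{"linear":[0,0,0],"roll":0}]'
python3 -c "
from h import *
to([.511,.3035,.1])
cv2.imwrite('pics/s2.png',cv2.resize(optics.get_image('scene')[120:260,340:520,::-1],None,fx=4,fy=4))"
```

```text
time_s: 1.65
position: [0.5112, 0.3012, 0.2025]
tool_rot: [[-0.997, -0.072, -0.001], [-0.072, 0.997, -0.0], [0.001, -0.0, -1.0]]
ft_force: [-0.1, 0.3, 0.3]
grip_width: 0.0553
gripper_force: 0.0
 units [-0.003  0.058  2.563] rows 3 yhead 94.13 pos [0.5112 0.3012 0.2025] ft [-0.1  0.3  0.3] w 0.0553 gf 0.0 t 1.65
```

View pics/s2.png

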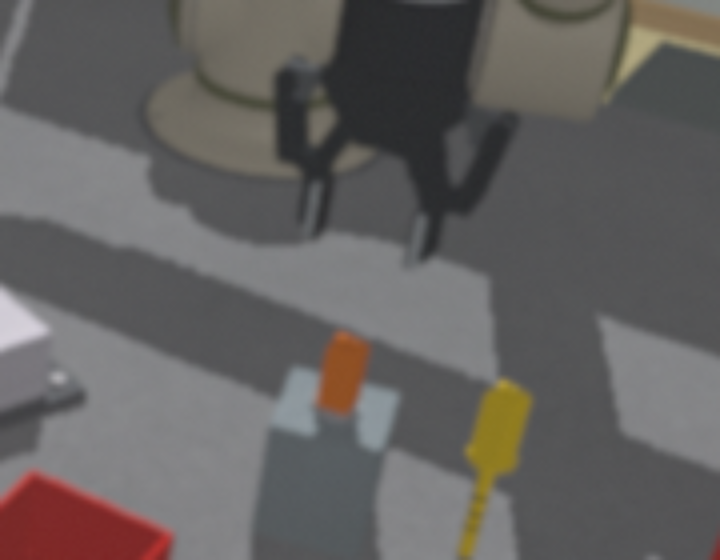

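The fingers, tips at about (418,178) and (444,185), hover over the handle. Descending and closing gently.

```bash
python3 -m jog '[{"linear":[0,0.03,0.6],"roll":0},{"linear":[0,0.03,0.6],"roll":0},{"linear":[0,0,0.6],"roll":0},{"linear":[0,0,0.5],"roll":0},{"linear":[0,0,0.2],"roll":0},{"linear":[0,0,0],"roll":0}]' | tail -3
python3 -m jog '[{"linear":[0,0,0],"roll":0},{"linear":[0,0,0],"roll":0},{"linear":[0,0,0],"roll":0},{"linear":[0,0,0],"roll":0},{"linear":[0,0,0],"roll":0},{"linear":[0,0,0],"roll":0},{"linear":[0,0,0],"roll":0},{"linear":[0,0,0],"roll":0}]' -1 20
python3 -c "
from h import *
to([.511,.3035,.1]); s=env.observe(); print(s['ft_force'],s['wrist_torque'])
print(proj('scene',[[.5112,.3012,.2025],[.5112,.3012,.2075]]))"
```

```text
ft_force: [0.1, -0.9, 0.2]
grip_width: 0.0556
gripper_force: 0.0
time_s: 2.87
position: [0.5104, 0.3053, 0.1048]
tool_rot: [[-0.997, -0.077, 0.002], [-0.077, 0.997, 0.001], [-0.002, 0.001, -1.0]]
ft_force: [-1.5, 1.1, 7.0]
grip_width: 0.0216
gripper_force: 26.7
 units [-0.01  -0.045  0.121] rows 1 yhead 94.41 pos [0.5104 0.3053 0.1048] ft [-1.5  1.1  7. ] w 0.0216 gf 26.7 t 2.87
[-1.46708582  1.10036349  7.01068169] [0.24159377 0.24098858 0.03674549]
[[429.98785533 182.71794962]
 [430.34524522 180.9266265 ]]
```

```bash
python3 -m jog '[{"linear":[0,0,0],"roll":0},{"linear":[0,0,0],"roll":0},{"linear":[0,0.04,-0.3],"roll":0},{"linear":[0,0,-0.5],"roll":0},{"linear":[0,0,-0.6],"roll":0},{"linear":[0,0,-0.6],"roll":0},{"linear":[0,0,-0.6],"roll":0},{"linear":[0,0,-0.5],"roll":0},{"linear":[0,0,0],"roll":0},{"linear":[0,0,0],"roll":0},{"linear":[0,0,0],"roll":0}]' -1 60
python3 -c "
from h import *
s=env.observe(); print(s['ft_force'],s['wrist_torque'])
to([.559,.041,.228])
a=optics.get_image('scene')[130:270,340:520,::-1]
cv2.imwrite('pics/s3.png',cv2.resize(a,None,fx=4,fy=4))"
```

```text
time_s: 3.78
position: [0.5094, 0.3062, 0.2261]
tool_rot: [[-0.997, -0.077, -0.002], [-0.077, 0.997, -0.001], [0.002, -0.001, -1.0]]
ft_force: [0.5, 0.1, -0.9]
grip_width: 0.0211
gripper_force: 59.6
[ 0.47727247  0.07071439 -0.89912382] [-0.02484025  0.02365314  0.01476796]
 units [-0.728 -6.706 -0.046] rows 7 yhead 94.4 pos [0.5094 0.3062 0.2261] ft [ 0.5  0.1 -0.9] w 0.0211 gf 59.6 t 3.78
```

View pics/s3.png

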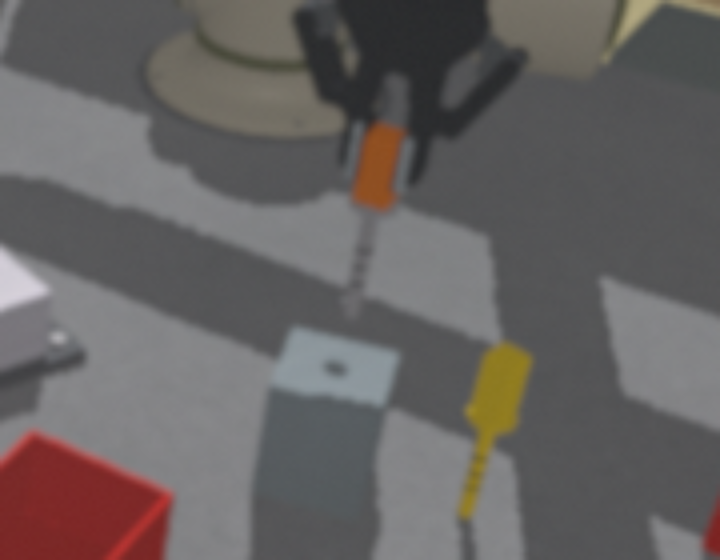

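The rod is held upright, tip at about (427,208), stand hole at about (423.5,221.5). I'll use both to check the camera's bias.

```bash
python3 -c "
from h import *
print(proj('scene',[[.5094,.3062,.1293],[.5104,.3055,.088],[.559,.041,.064],[.5094,.3062,.1293+.129]]).round(1))
print(onplane('scene',[(423.4,221.5)],.088), onplane('scene',[(427.1,208)],.1293))
print(onplane('scene',[(328.4,201.1)],.064), onplane('top',[(312.4,217.1)],.064))"
```

```text
[[427.1 208.2]
 [424.  221.6]
 [329.1 201.1]
 [436.4 162.5]]
[[0.51087572 0.30411056 0.088     ]] [[0.50847718 0.30570894 0.1293    ]]
[[0.56042664 0.03965214 0.064     ]] [[0.55649156 0.03794107 0.064     ]]
```

```bash
python3 -m jog '[{"linear":[-0.09,-0.84,0],"roll":0},{"linear":[-0.09,-0.84,0],"roll":0},{"linear":[-0.09,-0.84,0],"roll":0},{"linear":[-0.09,-0.84,0],"roll":0},{"linear":[-0.09,-0.84,0],"roll":0},{"linear":[-0.09,-0.84,0],"roll":0},{"linear":[-0.09,-0.84,0],"roll":0},{"linear":[-0.1,-0.84,0],"roll":0},{"linear":[0,0,0],"roll":0},{"linear":[0,0,0],"roll":0},{"linear":[0,0,0],"roll":0}]' 
python3 -c "
from h import *
to([.5595,.0405,.17])
a=optics.get_image('scene')[110:250,250:430,::-1]
cv2.imwrite('pics/s4.png',cv2.resize(a,None,fx=4,fy=4))"
```

```text
time_s: 4.75
position: [0.5592, 0.041, 0.2264]
tool_rot: [[-0.997, -0.077, -0.002], [-0.077, 0.997, 0.001], [0.002, 0.001, -1.0]]
ft_force: [0.2, 0.5, -1.3]
grip_width: 0.0213
gripper_force: 59.6
 units [-0.008 -0.014  1.409] rows 2 yhead 94.4 pos [0.5592 0.041  0.2264] ft [ 0.2  0.5 -1.3] w 0.0213 gf 59.6 t 4.75
```

View pics/s4.png

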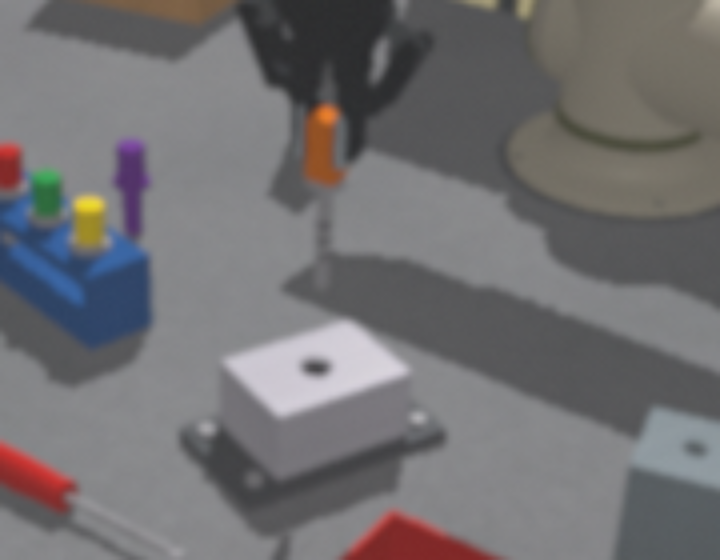

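The tip is at about (330,181.5) and the mouth at about (328.6,201.4), in line with the estimate. Lowering.

```bash
python3 -m jog '[{"linear":[0,0,0.5],"roll":0},{"linear":[0,0,0.5],"roll":0},{"linear":[0,0,0.5],"roll":0},{"linear":[0,0,0.2],"roll":0},{"linear":[0,0,0.2],"roll":0},{"linear":[0,0,0.2],"roll":0},{"linear":[0,0,0],"roll":0},{"linear":[0,0,0],"roll":0},{"linear":[0,0,0],"roll":0}]' | head -5 
python3 -m jog '[{"linear":[0,0,0.05],"roll":0},{"linear":[0,0,0.05],"roll":0},{"linear":[0,0,0.05],"roll":0},{"linear":[0,0,0.05],"roll":0},{"linear":[0,0,0],"roll":0},{"linear":[0,0,0],"roll":0},{"linear":[0,0,0],"roll":0}]' | grep -E 'pos|ft'
```

```text
time_s: 5.55
position: [0.56, 0.0407, 0.1441]
tool_rot: [[-0.997, -0.077, 0.001], [-0.077, 0.997, -0.0], [-0.001, -0.0, -1.0]]
ft_force: [0.1, -0.3, -0.7]
grip_width: 0.0209
position: [0.5597, 0.0406, 0.1354]
ft_force: [0.2, -0.1, -1.2]
```

```bash
python3 -m jog '[{"linear":[0,0,0.05],"roll":0},{"linear":[0,0,0.05],"roll":0},{"linear":[0,0,0],"roll":0},{"linear":[0,0,0],"roll":0},{"linear":[0,0,0],"roll":0}]' | grep -E 'pos|ft'
python3 -m jog '[{"linear":[0,0,0.05],"roll":0},{"linear":[0,0,0.05],"roll":0},{"linear":[0,0,0],"roll":0},{"linear":[0,0,0],"roll":0},{"linear":[0,0,0],"roll":0}]' | grep -E 'pos|ft'
```

```text
position: [0.5596, 0.0407, 0.1313]
ft_force: [-0.1, -0.3, -1.6]
position: [0.5596, 0.0407, 0.1273]
ft_force: [0.3, -0.8, -0.4]
```

Deeper than 26 mm. The 38 mm floor would show at a TCP height of about 0.1228.

```bash
python3 -m jog '[{"linear":[0,0,0.05],"roll":0},{"linear":[0,0,0.05],"roll":0},{"linear":[0,0,0],"roll":0},{"linear":[0,0,0],"roll":0},{"linear":[0,0,0],"roll":0}]' | grep -E 'pos|ft'
python3 -m jog '[{"linear":[0,0,0.05],"roll":0},{"linear":[0,0,0.05],"roll":0},{"linear":[0,0,0],"roll":0},{"linear":[0,0,0],"roll":0},{"linear":[0,0,0],"roll":0}]' | grep -E 'pos|ft'
```

```text
position: [0.5596, 0.0407, 0.1233]
ft_force: [0.4, -0.2, -0.7]
position: [0.5596, 0.0407, 0.1193]
ft_force: [-0.3, -0.2, -1.8]
```

```bash
python3 -m jog '[{"linear":[0,0,0.05],"roll":0},{"linear":[0,0,0.05],"roll":0},{"linear":[0,0,0.05],"roll":0},{"linear":[0,0,0],"roll":0},{"linear":[0,0,0],"roll":0},{"linear":[0,0,0],"roll":0}]' | grep -E 'pos|ft'
python3 -m jog '[{"linear":[0,0,0.05],"roll":0},{"linear":[0,0,0.05],"roll":0},{"linear":[0,0,0],"roll":0},{"linear":[0,0,0],"roll":0},{"linear":[0,0,0],"roll":0}]' | grep -E 'pos|ft'
```

```text
position: [0.5597, 0.0407, 0.1133]
ft_force: [0.7, 0.4, -0.7]
position: [0.5601, 0.0407, 0.111]
ft_force: [-2.8, -0.0, 11.9]
```

The floor is at a TCP height of 0.111, so the bore is 50 mm deep and the red (long) post fits. I'll hold briefly, then lift.

```bash
python3 -m jog '[{"linear":[0,0,0],"roll":0},{"linear":[0,0,0],"roll":0},{"linear":[0,0,0],"roll":0},{"linear":[0,0,0],"roll":0}]' | grep -E 'pos|ft'
python3 -m jog '[{"linear":[0,0,-0.2],"roll":0},{"linear":[0,0,-0.4],"roll":0},{"linear":[0,0,-0.6],"roll":0},{"linear":[0,0,-0.6],"roll":0},{"linear":[0,0,-0.6],"roll":0},{"linear":[0,0,-0.5],"roll":0},{"linear":[0,0,-0.1],"roll":0},{"linear":[0,0,0],"roll":0}]' | grep -E 'pos|ft'
python3 -c "
from h import *
to([.510,.3055,.226])"
```

```text
position: [0.5601, 0.0407, 0.111]
ft_force: [-2.4, -0.5, 12.1]
position: [0.5599, 0.0406, 0.2302]
ft_force: [-0.4, -0.2, -1.2]
 units [0.736 6.698 0.1  ] rows 7 yhead 94.41 pos [0.5599 0.0406 0.2302] ft [-0.4 -0.2 -1.2] w 0.0211 gf 59.7 t 9.72
```

```bash
python3 -m jog '[{"linear":[0.09,0.84,0],"roll":0},{"linear":[0.09,0.84,0],"roll":0},{"linear":[0.09,0.84,0],"roll":0},{"linear":[0.09,0.84,0],"roll":0},{"linear":[0.09,0.84,0],"roll":0},{"linear":[0.09,0.84,0],"roll":0},{"linear":[0.09,0.84,0],"roll":0},{"linear":[0.1,0.82,0.1],"roll":0},{"linear":[0,0,0],"roll":0},{"linear":[0,0,0],"roll":0},{"linear":[0,0,0],"roll":0}]' | grep -E 'pos|ft'
python3 -c "
from h import *
to([.510,.3055,.18])
a=optics.get_image('scene')[130:270,340:520,::-1]
cv2.imwrite('pics/s5.png',cv2.resize(a,None,fx=4,fy=4))"
```

```text
position: [0.5096, 0.3052, 0.2239]
ft_force: [0.3, -0.0, -1.6]
 units [-0.013  0.007  1.097] rows 2 yhead 94.42 pos [0.5096 0.3052 0.2239] ft [ 0.3 -0.  -1.6] w 0.0212 gf 59.7 t 10.63
```

View pics/s5.png

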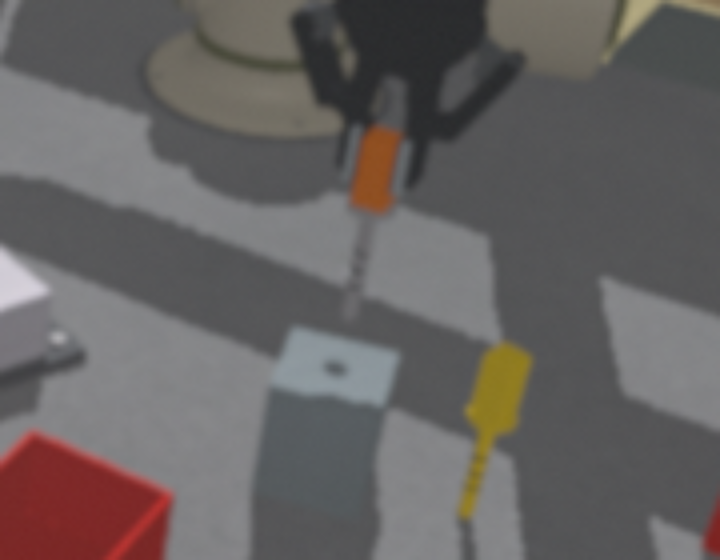

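The rod is still upright, tip at about (427,208.5), the same offset over the hole as after lift-out. Lowering.

```bash
python3 -m jog '[{"linear":[-0.01,0.01,0.4],"roll":0},{"linear":[0,0,0.4],"roll":0},{"linear":[0,0,0.2],"roll":0},{"linear":[0,0,0.2],"roll":0},{"linear":[0,0,0],"roll":0},{"linear":[0,0,0],"roll":0}]' | grep -E 'pos|ft'
python3 -m jog '[{"linear":[0,0,0.1],"roll":0},{"linear":[0,0,0.1],"roll":0},{"linear":[0,0,0],"roll":0},{"linear":[0,0,0],"roll":0}]' | grep -E 'pos|ft'
```

```text
position: [0.5106, 0.3057, 0.1775]
ft_force: [0.3, 0.2, -0.0]
position: [0.5103, 0.3059, 0.1692]
ft_force: [0.8, -1.9, -1.8]
```

```bash
python3 -m jog '[{"linear":[0,0,0.3],"roll":0},{"linear":[0,0,0.3],"roll":0},{"linear":[0,0,0.3],"roll":0},{"linear":[0,0,0.3],"roll":0},{"linear":[0,0,0.2],"roll":0},{"linear":[0,0,0.1],"roll":0},{"linear":[0,0,0.1],"roll":0},{"linear":[0,0,0],"roll":0},{"linear":[0,0,0],"roll":0}]' | grep -E 'pos|ft'
python3 -m jog '[{"linear":[0,0,0],"roll":0},{"linear":[0,0,0],"roll":0},{"linear":[0,0,0],"roll":0},{"linear":[0,0,0],"roll":0},{"linear":[0,0,0],"roll":0},{"linear":[0,0,0],"roll":0}]' 0.3 | grep -E 'pos|ft|width|time'
```

```text
position: [0.5104, 0.3057, 0.1053]
ft_force: [0.9, -5.2, -3.0]
time_s: 12.77
position: [0.5103, 0.3062, 0.1054]
ft_force: [0.8, -0.2, -1.0]
grip_width: 0.0556
```

Rod is seated and released. Next: rise, cross to the red post and turn the gripper across the rack's row.

```bash
python3 -m jog '[{"linear":[0,0,-0.5],"roll":0},{"linear":[0,0,-0.6],"roll":0},{"linear":[0,0,-0.6],"roll":0},{"linear":[0,0,-0.6],"roll":0},{"linear":[0,0,-0.3],"roll":0},{"linear":[0,0,0],"roll":0}]' | grep -E 'pos|ft'
python3 -m jog '[{"linear":[0,0,0],"roll":1},{"linear":[0,0,0],"roll":1},{"linear":[0,0,0],"roll":1},{"linear":[0,0,0],"roll":1},{"linear":[0,0,0],"roll":1},{"linear":[0,0,0],"roll":1},{"linear":[0,0,0],"roll":1},{"linear":[0,0,0],"roll":1},{"linear":[0,0,0],"roll":1},{"linear":[0,0,0],"roll":1},{"linear":[0,0,0],"roll":1},{"linear":[0,0,0],"roll":1}]' | grep -E 'pos|ft'
python3 -m jog '[{"linear":[0,0,0],"roll":1},{"linear":[0,0,0],"roll":1},{"linear":[0,0,0],"roll":1},{"linear":[0,0,0],"roll":1},{"linear":[0,0,0],"roll":1},{"linear":[0,0,0],"roll":1},{"linear":[0,0,0],"roll":1},{"linear":[0,0,0],"roll":1},{"linear":[0,0,0],"roll":1},{"linear":[0,0,0],"roll":0.3},{"linear":[0,0,0],"roll":0}]' | grep -E 'pos|ft'
python3 - <<'E'
from h import *
to([.513,-.313,.2])
im=optics.get_image('scene')[:,:,::-1]; im2=optics.get_image('top')[:,:,::-1]
A=cv2.resize(im[138:198,225:300],None,fx=7,fy=7,interpolation=2); A=A[:, :400] if 0 else A
t=cv2.resize(im2[200:260,400:490],None,fx=7,fy=7,interpolation=2)
def knob(im,lo,hi,roi):
    u0,v0,u1,v1=roi; h=cv2.cvtColor(np.ascontiguousarray(im),cv2.COLOR_BGR2HSV)[v0:v1,u0:u1]
    m=cv2.inRange(h,lo,hi); n,l,s,c=cv2.connectedComponentsWithStats(m); k=1+s[1:,4].argmax(); return c[k]+[u0,v0],s[k]+[u0,v0,0,0,0]
# bright knob tops in top view
for nm,lo,hi in(("red",(0,150,170),(8,255,255)),("grn",(50,90,130),(75,255,255)),("yel",(22,90,180),(32,255,255))):
    print(nm,knob(im2,lo,hi,(400,205,490,255)),knob(im,lo,hi,(235,135,292,180)))
cv2.imwrite('pics/s6.png',np.vstack([A[:, :525][:290],np.hstack([t[:290,:525]])]))
E
```

```text
position: [0.5112, 0.3065, 0.2124]
ft_force: [-0.3, 0.0, -0.2]
position: [0.5099, 0.306, 0.208]
ft_force: [0.5, 1.1, -0.1]
position: [0.5099, 0.306, 0.208]
ft_force: [-0.7, 0.2, -0.2]
 units [-15.112   3.33    0.209] rows 16 yhead -12.14 pos [0.5099 0.306  0.208 ] ft [-0.7  0.2 -0.2] w 0.0553 gf 0.0 t 15.18
red (array([472.2  , 236.675]), array([468, 232,  10,  10,  80])) (array([251. , 147.5]), array([249, 147,   5,   2,  10]))
grn (array([445.34831461, 231.04494382]), array([441, 226,  10,  11,  89])) (array([261.16666667, 154.05555556]), array([258, 153,   7,   3,  18]))
yel (array([418.86868687, 225.22222222]), array([414, 220,  11,  11,  99])) (array([272.        , 160.61538462]), array([269, 159,   7,   4,  26]))
```

View pics/s6.png

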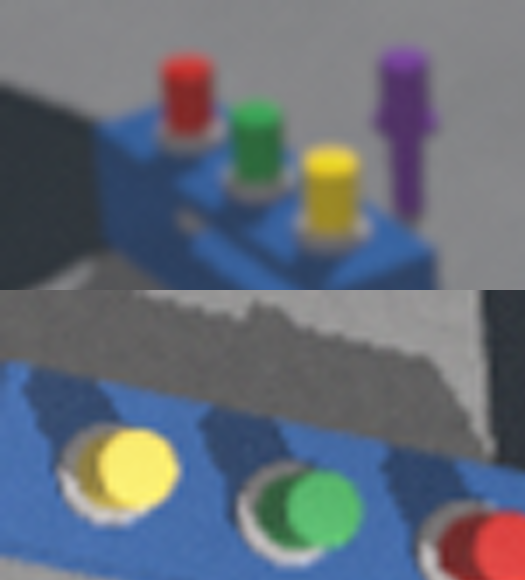

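The red knob top is at about (251,147) in scene and (472.2,236.7) in top; the three posts stand as before.

```bash
python3 -c "
from h import *
print(onplane('top',[(472.2,236.7),(445.3,231),(418.9,225.2)],.104).round(4),onplane('scene',[(251.1,147),(261.3,154),(272,160.8)],.104).round(4))"
```

```text
[[ 0.5101 -0.316   0.104 ]
 [ 0.5227 -0.2572  0.104 ]
 [ 0.5355 -0.1992  0.104 ]] [[ 0.5133 -0.3148  0.104 ]
 [ 0.5279 -0.2535  0.104 ]
 [ 0.5398 -0.1955  0.104 ]]
```

```bash
python3 -m jog '[{"linear":[-0.84,0.185,0],"roll":0},{"linear":[-0.84,0.185,0],"roll":0},{"linear":[-0.84,0.185,0],"roll":0},{"linear":[-0.84,0.185,0],"roll":0},{"linear":[-0.84,0.185,0],"roll":0},{"linear":[-0.84,0.185,0],"roll":0},{"linear":[-0.84,0.185,0],"roll":0},{"linear":[-0.84,0.185,0],"roll":0},{"linear":[-0.84,0.185,0],"roll":0},{"linear":[-0.84,0.185,0],"roll":0},{"linear":[-0.84,0.185,0],"roll":0},{"linear":[-0.84,0.185,0],"roll":0}]' | grep -E 'pos|ft'
python3 -m jog '[{"linear":[-0.84,0.185,0],"roll":0},{"linear":[-0.84,0.185,0],"roll":0},{"linear":[-0.84,0.185,0],"roll":0},{"linear":[-0.84,0.185,0],"roll":0},{"linear":[-0.84,0.185,0],"roll":0},{"linear":[-0.84,0.185,0],"roll":0},{"linear":[0,0,0],"roll":0},{"linear":[0,0,0],"roll":0},{"linear":[0,0,0],"roll":0}]' | grep -E 'pos|ft'
python3 -c "
from h import *
to([.513,-.313,.077])
a=optics.get_image('scene')[90:200,200:340,::-1]
cv2.imwrite('pics/s7.png',cv2.resize(a,None,fx=5,fy=5))"
```

```text
position: [0.5123, -0.1084, 0.209]
ft_force: [1.3, 0.2, -0.3]
position: [0.5137, -0.3127, 0.2089]
ft_force: [-1.4, -0.3, -0.0]
 units [-0.013 -0.014  3.296] rows 4 yhead -12.06 pos [ 0.5137 -0.3127  0.2089] ft [-1.4 -0.3 -0. ] w 0.0558 gf 0.0 t 17.03
```

View pics/s7.png

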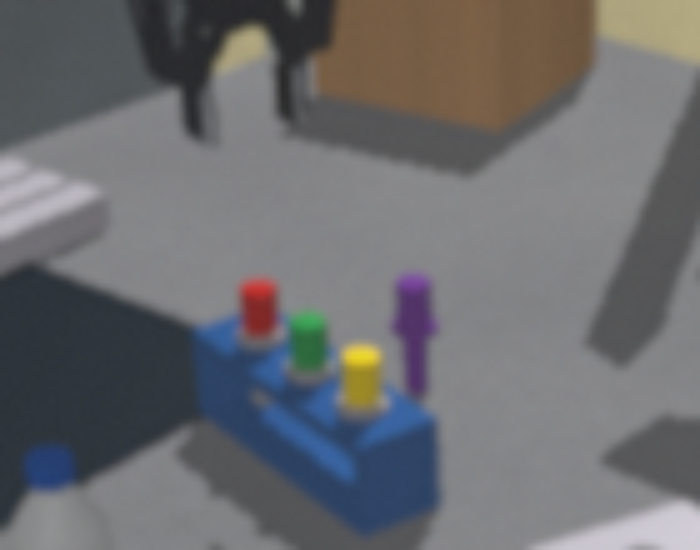

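The fingertips, at about (240,117) and (258,114), straddle the red knob from above. Descending and gripping lightly.

```bash
python3 -m jog '[{"linear":[-0.01,-0.01,0.6],"roll":0},{"linear":[0,0,0.6],"roll":0},{"linear":[0,0,0.6],"roll":0},{"linear":[0,0,0.6],"roll":0},{"linear":[0,0,0.5],"roll":0},{"linear":[0,0,0.3],"roll":0},{"linear":[0,0,0.07],"roll":0},{"linear":[0,0,0],"roll":0},{"linear":[0,0,0],"roll":0}]' | grep -E 'pos|ft'
python3 -m jog '[{"linear":[0,0,0],"roll":0},{"linear":[0,0,0],"roll":0},{"linear":[0,0,0],"roll":0},{"linear":[0,0,0],"roll":0},{"linear":[0,0,0],"roll":0},{"linear":[0,0,0],"roll":0},{"linear":[0,0,0],"roll":0},{"linear":[0,0,0],"roll":0}]' -1 20
```

```text
position: [0.5139, -0.3131, 0.0796]
ft_force: [0.5, 0.1, 0.3]
time_s: 18.5
position: [0.5137, -0.3137, 0.0795]
tool_rot: [[0.209, 0.978, 0.001], [0.978, -0.209, -0.001], [-0.001, 0.001, -1.0]]
ft_force: [0.1, 1.9, 6.2]
grip_width: 0.0248
gripper_force: 20.8
```

```bash
python3 -m jog '[{"linear":[0,0,0],"roll":0},{"linear":[0,0,0],"roll":0},{"linear":[0,0,-0.2],"roll":0},{"linear":[0,0,-0.5],"roll":0},{"linear":[0,0,-0.6],"roll":0},{"linear":[0,0,-0.6],"roll":0},{"linear":[0,0,-0.6],"roll":0},{"linear":[0,0,-0.3],"roll":0},{"linear":[0,0,-0.1],"roll":0},{"linear":[0,0,0],"roll":0}]' -1 60
python3 -c "
from h import *
to([.5598,.0405,.196])"
```

```text
time_s: 19.33
position: [0.5135, -0.3137, 0.1953]
tool_rot: [[0.209, 0.978, 0.001], [0.978, -0.209, -0.001], [-0.001, 0.001, -1.0]]
ft_force: [0.2, -0.4, -1.6]
grip_width: 0.0233
gripper_force: 58.9
 units [ 8.9   -0.722 -0.025] rows 9 yhead -12.09 pos [ 0.5135 -0.3137  0.1953] ft [ 0.2 -0.4 -1.6] w 0.0233 gf 58.9 t 19.33
```

```bash
python3 -m jog '[{"linear":[0.81,-0.065,0],"roll":0},{"linear":[0.81,-0.065,0],"roll":0},{"linear":[0.81,-0.065,0],"roll":0},{"linear":[0.81,-0.065,0],"roll":0},{"linear":[0.81,-0.065,0],"roll":0},{"linear":[0.81,-0.065,0],"roll":0},{"linear":[0.81,-0.065,0],"roll":0},{"linear":[0.81,-0.065,0],"roll":0},{"linear":[0.81,-0.065,0],"roll":0},{"linear":[0.81,-0.065,0],"roll":0},{"linear":[0.8,-0.07,0],"roll":0},{"linear":[0,0,0],"roll":0}]' | grep -E 'pos|ft'
python3 -m jog '[{"linear":[0,0,0.5],"roll":0},{"linear":[0,0,0.5],"roll":0},{"linear":[0,0,0.2],"roll":0},{"linear":[0,0,0],"roll":0},{"linear":[0,0,0],"roll":0},{"linear":[0,0,0],"roll":0}]' | grep -E 'pos|ft'
python3 -c "
from h import *
to([.5598,.0405,.126])
p=env.observe()['position']; 
f=p-[0,0,.0795-.018]; print('foot',f, proj('scene',[f,f+[0,0,.048],[.56,.0403,.064]]).round(1))
a=optics.get_image('scene')[140:240,270:400,::-1]
cv2.imwrite('pics/s8.png',cv2.resize(a,None,fx=6,fy=6,interpolation=2))"
```

```text
position: [0.5591, 0.0455, 0.1931]
ft_force: [-0.1, -0.1, -0.7]
position: [0.5602, 0.0404, 0.1473]
ft_force: [0.7, -0.2, -0.5]
 units [ 0.001 -0.011  0.532] rows 1 yhead -12.11 pos [0.5602 0.0404 0.1473] ft [ 0.7 -0.2 -0.5] w 0.0236 gf 59.0 t 20.83
foot [0.56020285 0.04035388 0.08578618] [[328.9 194.7]
 [329.5 179.9]
 [328.7 201.1]]
```

View pics/s8.png

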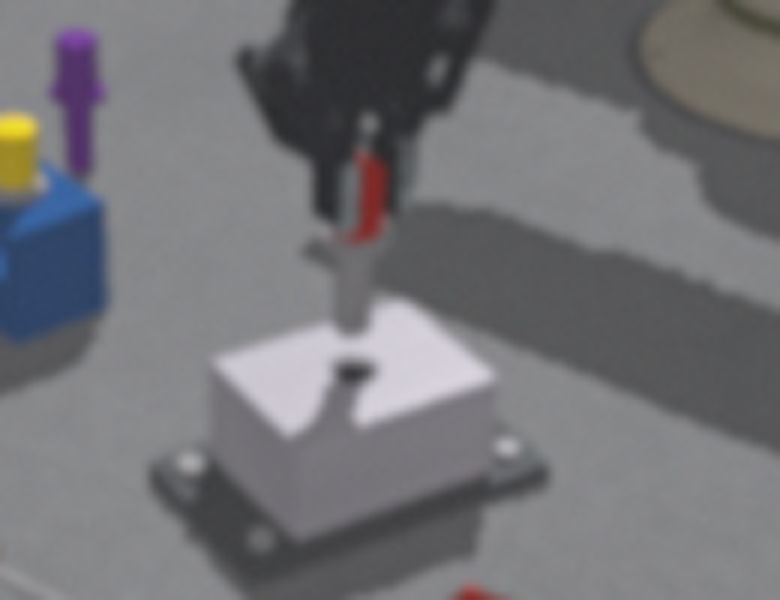

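The post hangs almost upright, with its foot at about (328,194) and the mouth at about (328.6,201.4), so I'll shift it about 1 mm. That was picture 11, one over the limit of 10 (my miscount). I'll view no more and go by force and position.

```bash
python3 -m jog '[{"linear":[0.02,-0.025,0.2],"roll":0},{"linear":[0,0,0.2],"roll":0},{"linear":[0,0,0.1],"roll":0},{"linear":[0,0,0],"roll":0},{"linear":[0,0,0],"roll":0},{"linear":[0,0,0],"roll":0}]' | grep -E 'pos|ft'
python3 -m jog '[{"linear":[0,0,0.05],"roll":0},{"linear":[0,0,0.05],"roll":0},{"linear":[0,0,0],"roll":0},{"linear":[0,0,0],"roll":0},{"linear":[0,0,0],"roll":0}]' | grep -E 'pos|ft'
```

```text
position: [0.5591, 0.0416, 0.1267]
ft_force: [0.0, 0.5, -1.1]
position: [0.559, 0.0416, 0.1226]
ft_force: [1.0, 0.3, -1.7]
```

```bash
python3 -m jog '[{"linear":[0,0,0.05],"roll":0},{"linear":[0,0,0.05],"roll":0},{"linear":[0,0,0],"roll":0},{"linear":[0,0,0],"roll":0}]' | grep -E 'pos|ft'
python3 -m jog '[{"linear":[0,0,0.05],"roll":0},{"linear":[0,0,0.05],"roll":0},{"linear":[0,0,0],"roll":0},{"linear":[0,0,0],"roll":0}]' | grep -E 'pos|ft|torque'
```

```text
position: [0.5589, 0.0416, 0.1184]
ft_force: [0.9, 0.4, -0.5]
position: [0.5589, 0.0416, 0.1144]
ft_force: [-0.4, 0.4, -1.1]
```

```bash
python3 -m jog '[{"linear":[0,0,0.1],"roll":0},{"linear":[0,0,0.1],"roll":0},{"linear":[0,0,0.1],"roll":0},{"linear":[0,0,0.1],"roll":0},{"linear":[0,0,0],"roll":0},{"linear":[0,0,0],"roll":0}]' | grep -E 'pos|ft'
python3 -m jog '[{"linear":[0,0,0.1],"roll":0},{"linear":[0,0,0.1],"roll":0},{"linear":[0,0,0.1],"roll":0},{"linear":[0,0,0.05],"roll":0},{"linear":[0,0,0],"roll":0},{"linear":[0,0,0],"roll":0}]' | grep -E 'pos|ft'
```

```text
position: [0.5589, 0.0416, 0.0982]
ft_force: [-0.3, 0.3, -1.4]
position: [0.5589, 0.0416, 0.0844]
ft_force: [0.1, 0.0, -1.3]
```

Smooth, with almost no force. Now for the last 7 mm and the press.

```bash
python3 -m jog '[{"linear":[0,0,0.05],"roll":0},{"linear":[0,0,0.05],"roll":0},{"linear":[0,0,0.05],"roll":0},{"linear":[0,0,0],"roll":0},{"linear":[0,0,0],"roll":0}]' | grep -E 'pos|ft'
python3 -m jog '[{"linear":[0,0,0.05],"roll":0},{"linear":[0,0,0],"roll":0},{"linear":[0,0,0],"roll":0}]' | grep -E 'pos|ft'
```

```text
position: [0.5589, 0.0416, 0.0784]
ft_force: [-0.1, 0.3, -1.0]
position: [0.5592, 0.0416, 0.0776]
ft_force: [-2.4, -0.2, 8.3]
```

```bash
python3 -m jog '[{"linear":[0,0,0.025],"roll":0},{"linear":[0,0,0],"roll":0},{"linear":[0,0,0],"roll":0},{"linear":[0,0,0],"roll":0},{"linear":[0,0,0],"roll":0},{"linear":[0,0,0],"roll":0}]' | grep -E 'pos|ft'
python3 -m jog '[{"linear":[0,0,-0.04],"roll":0},{"linear":[0,0,0],"roll":0},{"linear":[0,0,0],"roll":0},{"linear":[0,0,0],"roll":0},{"linear":[0,0,0],"roll":0},{"linear":[0,0,0],"roll":0},{"linear":[0,0,0],"roll":0},{"linear":[0,0,0],"roll":0}]' 0.5 | grep -E 'pos|ft|width'
```

```text
position: [0.5592, 0.0416, 0.0776]
ft_force: [-5.8, -0.4, 17.4]
position: [0.559, 0.0416, 0.077]
ft_force: [-0.8, -0.6, -0.1]
grip_width: 0.0639
```

```bash
python3 -m jog '[{"linear":[0,0,-0.2],"roll":0},{"linear":[0,0,-0.5],"roll":0},{"linear":[0,0,-0.7],"roll":0},{"linear":[0,0,-0.7],"roll":0},{"linear":[0,0,-0.7],"roll":0},{"linear":[0,0,0],"roll":0},{"linear":[0,0,0],"roll":0}]' | grep -E 'pos|ft|time'
python3 - <<'E'
from h import *
im=optics.get_image('scene')[:,:,::-1]; h=cv2.cvtColor(np.ascontiguousarray(im),cv2.COLOR_BGR2HSV)
def blob(lo,hi,r):
    u0,v0,u1,v1=r; n,l,s,c=cv2.connectedComponentsWithStats(cv2.inRange(h[v0:v1,u0:u1],lo,hi)); k=1+s[1:,4].argmax(); return (c[k]+[u0,v0]).round(1),s[k][2:]
print('knob',blob((0,130,70),(8,255,255),(300,165,360,210)),'expect',proj('scene',[[.56,.0405,.086]]).round(1))
print('rod',blob((8,150,90),(18,255,255),(405,190,450,230)),'expect',proj('scene',[[.5104,.3055,.1145]]).round(1))
E
```

```text
time_s: 25.88
position: [0.5594, 0.0416, 0.1909]
ft_force: [-0.0, -0.2, -0.9]
knob (array([328.7, 193.8]), array([ 7, 13, 78], dtype=int32)) expect [[329.  194.6]]
rod (array([425.8, 212.4]), array([ 12,  19, 157], dtype=int32)) expect [[425.7 213.1]]
```

Knob and rod are both where they belong, and the gripper is clear. Handing in.

```bash
python3 -c "
from rig import env
print(env.close_job())"
```

```text
the job is handed in; nothing more can be done
None
```

The bore is 50 mm deep; the rod is back in its stand, and the red (long) post was pressed home with about 17 N and released, then handed in at about 26 s without a verdict shown; I viewed 11 pictures, one over the limit of 10.

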